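# Square a bearing carton into the corner of the bench fixture

### The arm

A 7-joint arm with a two-finger parallel gripper is mounted at the origin on the work surface. World frame = base frame: x ahead of the robot, y to its left, z up, the work surface at z = 0. Lengths are in mm, angles in rad, forces in N, time in s.
With the tool pointing down it reaches from about 425 to 950 mm from the base axis. Payload 16.7 kg.
Tool frame: the origin (TCP) lies midway between the tips of the shut fingers; the grasp point (between the pads) lies 19 mm behind it; z points along the fingers, y is the line along which they close (so a half turn about z gives the same grasp; the last joint's range is limited). The gripper opens to 94 mm and grips with 3 to 60 N. Pads are 16 mm wide; open, the fingers measure 119 mm over their backs; the gripper's body (75 mm by 177 mm) begins 78 mm behind the grasp point.
Start: joints at [-1.329, 0.426, 0.074, 1.606, -0.034, 1.111, -0.067], TCP at [257.127, 624.067, 205.467] pointing down, gripper open.
Joint ranges: [-2.85, 2.85], [-0.5, 2.14], [-1.23, 1.37], [0.21, 2.46], [-1.02, 4.16], [0.16, 2.05], [-2.73, 2.73]. Speed limits (rad/s): [1.89, 1.89, 2.39, 2.39, 3.01, 3.01, 3.01].

### API

Orientations are given as [roll, pitch, yaw] about the fixed x, y, z axes, in that order (R = Rz(yaw) Ry(pitch) Rx(roll)).
In Python, from station import readout, read_camera, camera_info, arm gives the robot as it stands.
- The arm moves only by the tool play_rows, never from a script. Its argument "plan" is a list of rows, each an object with "delta_rot": the turn, a rotation vector about the world's x, y, z as a fraction of full scale, a list of three; "linear": the shift along the world's x, y, z as a fraction of full scale, a list of three; "claw": the closure, from 0 (fully open) to 1 (shut). In form: [{"delta_rot": [rx, ry, rz], "linear": [x, y, z], "claw": claw}, ...]. A call has 1 to 5 rows; each row shifts and turns the commanded pose from where the row before left it; what a row does not reach is not made up. Full scale, the value 1, is 0.1 m for a shift and 360 degrees for a turn. A row lasts 1/8 s, in which the tool goes at most 62.5 mm and 10.7 degrees, less where a joint would pass 70% of its speed; a pose out of reach is approached as far as the arm can. A call with a number of a shift or a turn outside -1 to 1 is refused whole. A call with a gripper value outside its range is refused whole. The fingers move at their own pace and stop on an object; "newtons" is the grip in N (left out, the last holds). Time passes only in rows, so rows that do not move let the fingers close. It gives the time, the measured TCP pose, the force, the opening and the grip force at its end, in the units of the state.
- readout.get_state(): the state, without advancing time (a new reading comes with each control period).
- read_camera(name): name is "side" or "top" or "wrist"; returns the picture (480x640x3 uint8, red, green, blue); there is no depth.
- camera_info(name): a dict with "intrinsics" (3x3 intrinsics, pixels), "view" (4x4, takes a point from world to camera coordinates); the wrist camera has in their place "tool_from_camera" (4x4, takes a point from camera to tool coordinates, whose origin is the TCP and whose axes are the flange's). Camera axes: x right, y up, looking along -z (the intrinsics and any distortion apply to the point x, -y, -z); pixel columns grow to the right and rows downward; lengths in mm; the calibration is good to about 2 mm. The wrist camera is an equidistant fisheye: a pixel r from the principal point sees the ray r / f radians off the axis. A picture is of the moment at which its call begins: read the wrist's pose just before it. camera_info takes no time and is no camera call.
- arm.sign_off(): hands the job in; it is judged then, once.
The state is a dict: "clock": time; "qpos": joint angles; "joint_velocities": joint speeds; "joint_efforts": joint torques, N m; "tcp_pos": TCP position; "tool_rot": TCP orientation; "ft_force": force on the tool from outside, world axes, zero at the start; "wrist_torque": the same for the moment, N m; "width": finger opening in mm; "gripper_force": force on a finger pad.
Only numpy, scipy, OpenCV 4.12 (cv2) and the standard library are available. Lean on these libraries where they do the work, as an engineer would, in place of code of your own. Each camera call takes 0.05 s, during which the arm holds its last target. There are 200 camera calls.

### The job

Push the blue carton along the bench with the fingertips until it sits square in the corner of the fixture: its far long side flat against the grey rail and its end against the yellow stop, wherever the stop is mounted. Only push it: do not lift or tip it, and leave the bearing, the wrapped pack and the small tan carton where they are.

Things in the scene. Friction and masses are not known exactly. Their poses are not given: they have to be found in the camera images.
- carton: Loose blue carton with two white straps and a white label on top and on its near side, 100 (x) x 120 (y) x 50 (z) mm, about 0.4 to 0.8 kg, slides on the bench. Origin: centre of its underside. It starts in front of the rail (on the robot's side), turned up to 20 degrees from the rail's direction; its +x side is the long side that must go against the rail. Flat in the corner its axes are parallel to the rail's.
- rail: Fixed grey-painted steel angle rail, upright plate 380 mm long (along its y), 6 mm thick, 45 mm high, with a flat foot behind it. Origin: on the bench, at the middle of the front face, the one towards the robot; that face is the plane x = 0 of its own frame and +x points away from the robot, +y along the rail to the left.
- stop: Fixed yellow bar, 90 (x) x 25 (y) x 40 (z) mm, standing out from the rail's front face at right angles, near either the rail's left or right end (about 150 mm from its middle). Origin: centre of its underside; axes parallel to the rail's. Its side face towards the rail's middle (12.5 mm from its origin) is the one the carton goes against.
- footplate: Fixed flat steel plate, 90 x 25 x 2 mm, the unused mounting place for the stop at the other end of the rail. Origin: centre of its underside. Not used.
- tan_carton: Loose tan cardboard carton, 60 (x) x 80 (y) x 45 (z) mm, to be left alone. Origin: centre of its underside. It stands behind the rail or beyond one of the rail's ends, as do the bearing and the wrapped pack (one in each place).
- bearing: Loose ball bearing lying flat (two steel rings with a black seal between), 72 mm across, 35 mm bore, 18 mm high, to be left alone. Origin: centre of its underside.
- wrapped_pack: Loose round pack in brown paper, 60 mm across, 50 mm high, upright, to be left alone. Origin: centre of its underside.
Not all that is in view belongs to the job. There is more than one size of the carton; the one meant has the size given above.

How it is judged (in metres and radians):
At the end, for the whole second after the job is handed in: The carton lies flat and still on the bench in the corner: its long side within 4 mm of the rail's face and parallel to it within 2.5 degrees, its end within 4 mm of the stop's inner face (x of carton in the frame of rail between -0.054 and -0.045 m and y of carton in the frame of rail between -0.12 and 0.12 m and (y of carton in the frame of stop between 0.068 and 0.0765 m or y of carton in the frame of stop between -0.0765 and -0.068 m) and angle between the x axis of carton and the x axis of rail, either way round below 0.045 rad and height (world z) of carton below 0.004 m and angle between carton's own z axis and vertical below 0.04 rad and linear speed of carton below 0.01 m/s); the robot touches nothing.
It fails at once if the carton is lifted (underside 12 mm off the bench) or tipped (over 11 degrees) (height (world z) of carton above 0.012 m or angle between carton's own z axis and vertical above 0.2 rad).
It fails at once if the small tan carton is disturbed (moved over 15 mm) (distance of tan_carton from where it was at the start of the episode above 0.015 m).
It fails at once if the bearing is disturbed (moved over 15 mm) (distance of bearing from where it was at the start of the episode above 0.015 m).
It fails at once if the wrapped pack is disturbed (moved over 15 mm) (distance of wrapped_pack from where it was at the start of the episode above 0.015 m).
It also fails if it takes over 51 s, if anything falls off the work surface, if the arm or the gripper's body presses on something with over 40 N, if the wrist force passes 120 N, or if a joint passes its speed limit or range.

## Working session

There is one attempt and no reset: what is moved stays moved. The work goes in short steps, Python scripts to look and compute and a tool call to move; the robot and the scene stay as the last step left them, time stands still between calls to the robot, and variables do not carry over. Pictures are saved under pics/ and viewed, at most 10 in all, crops included, and the job is handed in when it is done.

Besides the shell and the picture viewer there is one more tool, called as name(argument=value, ...) on one line, values as JSON. play_rows: Moves the arm, as the interface text tells. Its arguments: {"type":"object","properties":{"plan":{"type":"array"},"newtons":{"type":"number"}},"required":["plan"]}

```bash
mkdir -p pics; cat > h.py <<'E'
import numpy as np, cv2
from station import readout, read_camera, camera_info, arm
def grab(n,f):
    im=read_camera(n); cv2.imwrite('pics/'+f,im[:,:,::-1]); return im
def cast(n,uv,z):
    "pixels -> world points on plane at height z (fixed cameras)"
    c=camera_info(n); K=np.array(c['intrinsics']); V=np.array(c['view'])
    uv=np.atleast_2d(np.asarray(uv,float)); p=np.c_[uv,np.ones(len(uv))]@np.linalg.inv(K).T
    d=(p*[1,-1,-1])@V[:3,:3]; o=-V[:3,:3].T@V[:3,3]
    return o+d*((z-o[2])/d[:,2])[:,None]
E
python3 - <<'E'
from h import *
s=readout.get_state(); print(s)
for n in('top','side'): grab(n,n+'0.png'); print(n,camera_info(n))
E
```

```text
{'clock': 0.0, 'qpos': array([-1.32954573,  0.42671286,  0.07386432,  1.60663188, -0.03410352,
        1.11075099, -0.06709075]), 'joint_velocities': array([ 0.00089451,  0.00097674,  0.00075922, -0.00097284, -0.00131953,
       -0.00082821,  0.00023867]), 'joint_efforts': array([-3.99725104e-04, -9.35802269e+01,  3.66639063e+00, -4.54202914e+01,
       -4.88969637e-02,  2.00408336e-02,  1.86656321e-04]), 'tcp_pos': array([256.96589338, 623.70292032, 204.77779038]), 'tool_rot': array([-3.14035290e+00,  9.34632659e-05,  2.75080514e+00]), 'ft_force': array([-0.27394365, -0.28634908, -0.17870795]), 'wrist_torque': array([-0.03490931, -0.02321518, -0.00864278]), 'gripper_force': 0.0, 'width': 94.2298458526147}
top {'intrinsics': array([[444.0029998 ,   0.        , 318.88903847],
       [  0.        , 444.0029998 , 240.30469732],
       [  0.        ,   0.        ,   1.        ]]), 'view': array([[-1.08920094e-01, -9.94046675e-01, -2.76078084e-03,
         7.76139991e+01],
       [ 9.71108636e-01, -1.06999134e-01,  2.13305419e-01,
        -5.74310998e+02],
       [-2.12330944e-01,  2.05522282e-02,  9.76981666e-01,
        -6.77714949e+02],
       [ 0.00000000e+00,  0.00000000e+00,  0.00000000e+00,
         1.00000000e+00]])}
side {'intrinsics': array([[448.23597349,   0.        , 311.3352631 ],
       [  0.        , 448.23597349, 247.01170139],
       [  0.        ,   0.        ,   1.        ]]), 'view': array([[-9.93784374e-01, -1.11129177e-01, -6.55169776e-03,
         6.02868365e+02],
       [ 5.48755962e-02, -5.40237176e-01,  8.39721658e-01,
        -4.72901111e+01],
       [-9.68570471e-02,  8.34142734e-01,  5.42977543e-01,
        -7.04211526e+02],
       [ 0.00000000e+00,  0.00000000e+00,  0.00000000e+00,
         1.00000000e+00]])}
```

View pics/top0.png

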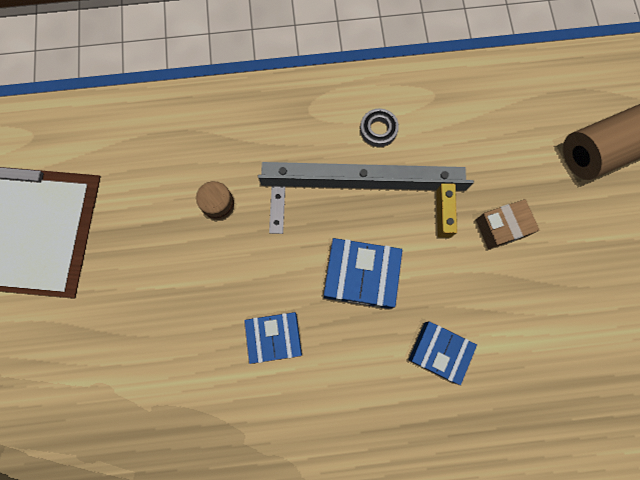

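View pics/side0.png

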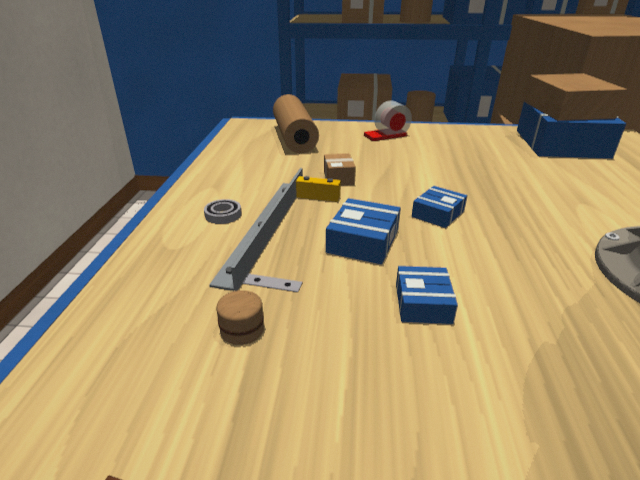

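The top view shows three blue cartons: a large one at (363,273) in front of the rail, and smaller ones at (273,338) and (443,352). The rail runs from (260,175) to (473,185). The stop is at the right end (448,210) and the footplate at (277,210). The bearing, wrapped pack and tan carton are at (379,127), (214,200) and (507,222). I'll measure the sizes and check a crop.

```bash
cat >> h.py <<'E'
def blue(im,z=50):
    h=cv2.cvtColor(im,cv2.COLOR_RGB2HSV); m=((h[...,0]>100)&(h[...,0]<125)&(h[...,1]>120)&(h[...,2]>40)).astype(np.uint8)
    m[:100]=0
    m=cv2.morphologyEx(m,cv2.MORPH_CLOSE,np.ones((13,13),np.uint8)); return m
E
python3 - <<'E'
from h import *
im=cv2.imread('pics/top0.png')[:,:,::-1].copy()
for c in cv2.findContours(blue(im),0,2)[0]:
    if cv2.contourArea(c)<500: continue
    P=cast('top',c[:,0],50)[:,:2].astype(np.float32); print('blue',c[:,0].mean(0),cv2.minAreaRect(P))
h=cv2.cvtColor(im,cv2.COLOR_RGB2HSV)
m=((h[...,0]>18)&(h[...,0]<32)&(h[...,1]>190)&(h[...,2]>90)).astype(np.uint8)
for c in cv2.findContours(m,0,2)[0]:
    if cv2.contourArea(c)<200: continue
    P=cast('top',c[:,0],40)[:,:2].astype(np.float32); print('yel',c[:,0].mean(0),cv2.minAreaRect(P))
for u in(290,350,420): print(u,[tuple(im[v,u]) for v in range(160,196,1)])
cr=im[120:330,220:560]; cv2.imwrite('pics/crop0.png',cv2.resize(cr,None,fx=2.35,fy=2.35,interpolation=2)[:,:,::-1])
E
```

```text
blue [443.95138889 352.4375    ] ((377.12884521484375, -164.87051391601562), (84.04925537109375, 69.71328735351562), 57.39994812011719)
blue [275.         336.41818182] ((430.9771728515625, 106.10548400878906), (69.0961685180664, 84.34322357177734), 2.2410995960235596)
blue [360.55   271.9375] ((520.4446411132812, -53.05726623535156), (118.53289031982422, 99.22943115234375), 74.56901550292969)
290 [(np.uint8(171), np.uint8(147), np.uint8(105)), (np.uint8(164), np.uint8(141), np.uint8(102)), (np.uint8(153), np.uint8(139), np.uint8(112)), (np.uint8(118), np.uint8(124), np.uint8(128)), (np.uint8(121), np.uint8(124), np.uint8(126)), (np.uint8(123), np.uint8(126), np.uint8(127)), (np.uint8(125), np.uint8(127), np.uint8(129)), (np.uint8(124), np.uint8(128), np.uint8(127)), (np.uint8(122), np.uint8(125), np.uint8(124)), (np.uint8(124), np.uint8(126), np.uint8(126)), (np.uint8(123), np.uint8(125), np.uint8(125)), (np.uint8(122), np.uint8(124), np.uint8(125)), (np.uint8(124), np.uint8(128), np.uint8(129)), (np.uint8(126), np.uint8(128), np.uint8(129)), (np.uint8(124), np.uint8(127), np.uint8(
[... 3604 characters left out ...]
(125), np.uint8(127)), (np.uint8(116), np.uint8(120), np.uint8(121)), (np.uint8(25), np.uint8(27), np.uint8(25)), (np.uint8(36), np.uint8(36), np.uint8(37)), (np.uint8(38), np.uint8(38), np.uint8(40)), (np.uint8(37), np.uint8(39), np.uint8(39)), (np.uint8(38), np.uint8(38), np.uint8(39)), (np.uint8(37), np.uint8(38), np.uint8(39)), (np.uint8(33), np.uint8(35), np.uint8(37)), (np.uint8(39), np.uint8(38), np.uint8(36)), (np.uint8(107), np.uint8(92), np.uint8(66)), (np.uint8(194), np.uint8(167), np.uint8(119)), (np.uint8(177), np.uint8(152), np.uint8(109)), (np.uint8(164), np.uint8(139), np.uint8(101)), (np.uint8(154), np.uint8(132), np.uint8(95)), (np.uint8(165), np.uint8(141), np.uint8(103))]
```

View pics/crop0.png

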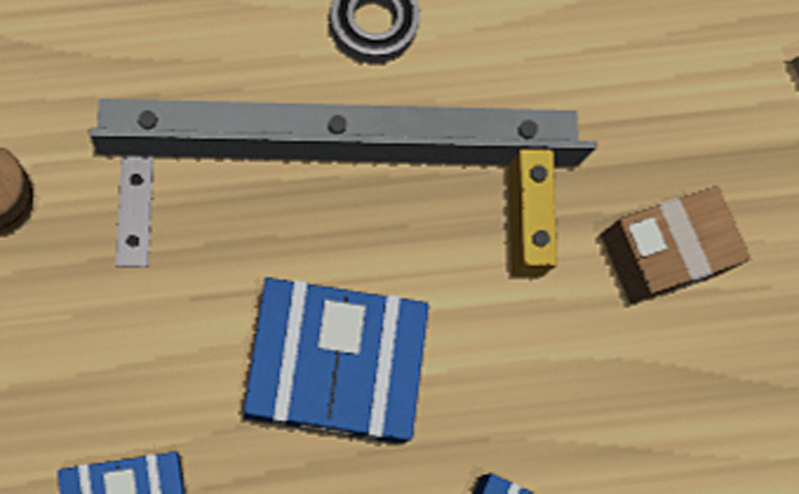

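The crop shows the large carton with two straps and a label, 118 x 99 mm, so it's the right one. The other two are 84 x 69. The stop is at the rail's right end, and its inner side runs along crop column 524.

```bash
python3 - <<'E'
from h import *
im=cv2.imread('pics/top0.png')[:,:,::-1].copy()
r=cast('top',[[290,178],[350,179.7],[420,181.7]],45); print('rail',r[:,:2].round(1)); 
ph=np.degrees(np.polyfit(r[:,1],r[:,0],1)[0]); print('slope deg',ph)
c=lambda L:[[220+a/2.35,120+b/2.35] for a,b in L]
print('rail ends',cast('top',c([(90,134),(597,146)]),45).round(1)[:,:2])
print('rail bottom',cast('top',[[290,187],[350,188.5],[420,190]],0).round(1)[:,:2])
print('stop inner top',cast('top',c([(524,150),(525,264),(554,150),(556,266)]),40).round(1)[:,:2])
k=cast('top',c([(265,278),(428,302),(412,440),(246,418)]),50).round(1)[:,:2]; print('carton',k,k.mean(0))
print('others', cast('top',[[379,127],[214,200],[507,222]],30).round(0)[:,:2])
E
```

```text
rail [[ 700.2   52.4]
 [ 685.5  -52.2]
 [ 668.3 -173.8]]
slope deg 8.085101825737812
rail ends [[ 708.1  107.7]
 [ 657.1 -267.8]]
rail bottom [[ 699.5   55.4]
 [ 684.4  -55. ]
 [ 667.2 -183.6]]
stop inner top [[ 661.6 -214.8]
 [ 574.6 -200.7]
 [ 659.1 -237.2]
 [ 570.6 -223.1]]
carton [[ 582.9   -9.6]
 [ 552.5 -123.8]
 [ 456.6  -98.1]
 [ 484.4   15.3]] [519.1  -54.05]
others [[ 787. -120.]
 [ 680.  191.]
 [ 583. -318.]]
```

play_rows(plan=[{"delta_rot": [0, 0, 0.008], "linear": [0.4, -0.45, 0], "claw": 0}, {"delta_rot": [0, 0, 0.008], "linear": [0.4, -0.45, 0], "claw": 0}, {"delta_rot": [0, 0, 0.008], "linear": [0.4, -0.45, 0], "claw": 0}, {"delta_rot": [0, 0, 0.008], "linear": [0.4, -0.45, 0], "claw": 0}, {"delta_rot": [0, 0, 0.008], "linear": [0.4, -0.45, 0], "claw": 0}])

```text
clock: 0.72
tcp_pos: [458.1, 397.4, 205.4]
tool_rot: [-3.141, -0.0, 3.004]
ft_force: [0.5, 0.8, -0.1]
width: 94.5
gripper_force: 0.0
```

play_rows(plan=[{"delta_rot": [0, 0, 0], "linear": [0, -0.5, 0], "claw": 0}, {"delta_rot": [0, 0, 0], "linear": [0, -0.5, 0], "claw": 0}, {"delta_rot": [0, 0, 0], "linear": [0, -0.5, 0], "claw": 0}, {"delta_rot": [0, 0, 0], "linear": [0, -0.5, 0], "claw": 0}, {"delta_rot": [0, 0, 0], "linear": [0, -0.5, 0], "claw": 0}])

```text
clock: 1.35
tcp_pos: [456.8, 147.4, 205.4]
tool_rot: [-3.142, -0.0, 3.002]
ft_force: [0.9, -0.5, -0.2]
width: 93.8
gripper_force: 0.0
```

play_rows(plan=[{"delta_rot": [0, 0, 0], "linear": [-0.04, -0.48, 0], "claw": 0}, {"delta_rot": [0, 0, 0], "linear": [-0.05, -0.48, 0], "claw": 0}, {"delta_rot": [0, 0, 0], "linear": [-0.05, -0.48, 0], "claw": 0}, {"delta_rot": [0, 0, 0], "linear": [-0.05, -0.48, 0], "claw": 0}, {"delta_rot": [0, 0, 0], "linear": [0, 0, -0.4], "claw": 0}])

```text
clock: 1.98
tcp_pos: [439.3, -45.8, 166.9]
tool_rot: [3.14, 0.005, 2.997]
ft_force: [-0.6, 0.8, 0.0]
width: 93.8
gripper_force: 0.0
```

play_rows(plan=[{"delta_rot": [0, 0, 0], "linear": [0, 0, -0.4], "claw": 0}, {"delta_rot": [0, 0, 0], "linear": [0, 0, -0.4], "claw": 0}, {"delta_rot": [0, 0, 0], "linear": [0, 0, -0.35], "claw": 0}, {"delta_rot": [0, 0, 0], "linear": [0, 0, -0.3], "claw": 0}, {"delta_rot": [0, 0, 0], "linear": [0, 0, 0], "claw": 0}])

```text
clock: 2.6
tcp_pos: [436.6, -43.2, 19.1]
tool_rot: [-3.14, -0.004, 3.002]
ft_force: [0.0, -0.6, 0.7]
width: 94.1
gripper_force: 0.0
```

```bash
python3 - <<'E'
from h import *
grab('top','top1.png'); s=readout.get_state(); print(s['tcp_pos'],s['tool_rot'],s['ft_force'])
E
```

```text
[437.4726152  -43.22824819  20.26838805] [-3.14076042e+00 -2.01632491e-03  3.00160975e+00] [0.87804854 0.18224868 0.53643274]
```

View pics/top1.png

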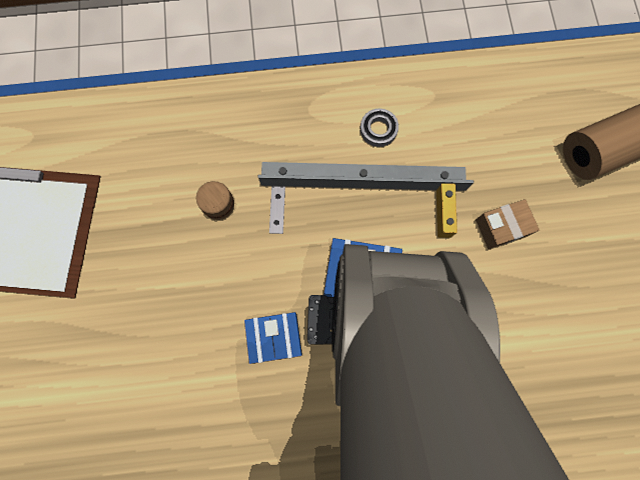

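The arm stands behind the carton, which hasn't moved. Its far edge is at (333–402, 240–250). Now I'll push it towards the rail.

play_rows(plan=[{"delta_rot": [0, 0, 0], "linear": [0.1, -0.014, 0], "claw": 0}, {"delta_rot": [0, 0, 0], "linear": [0.1, -0.014, 0], "claw": 0}, {"delta_rot": [0, 0, 0], "linear": [0.1, -0.014, 0], "claw": 0}, {"delta_rot": [0, 0, 0], "linear": [0.1, -0.014, 0], "claw": 0}, {"delta_rot": [0, 0, 0], "linear": [0.1, -0.014, 0], "claw": 0}])

```text
clock: 3.28
tcp_pos: [488.7, -50.0, 20.5]
tool_rot: [3.142, -0.0, 3.002]
ft_force: [-3.4, -1.1, 1.7]
width: 94.0
gripper_force: 1.5
```

play_rows(plan=[{"delta_rot": [0, 0, 0], "linear": [0.1, -0.014, 0], "claw": 0}, {"delta_rot": [0, 0, 0], "linear": [0.1, -0.014, 0], "claw": 0}, {"delta_rot": [0, 0, 0], "linear": [0.1, -0.014, 0], "claw": 0}, {"delta_rot": [0, 0, 0], "linear": [0.1, -0.014, 0], "claw": 0}, {"delta_rot": [0, 0, 0], "linear": [0.1, -0.014, 0], "claw": 0}])

```text
clock: 3.9
tcp_pos: [538.8, -57.0, 20.4]
tool_rot: [-3.142, -0.0, 3.002]
ft_force: [-2.8, -0.3, 2.0]
width: 93.7
gripper_force: 1.2
```

```bash
python3 - <<'E'
from h import *
im=grab('side','side1.png'); s=readout.get_state(); print(s['tcp_pos'],s['tool_rot'],s['ft_force'])
E
```

```text
[540.21264988 -57.13407872  20.5875498 ] [-3.14146586e+00  1.26661625e-03  3.00227149e+00] [0.10445298 0.32685723 0.02839489]
```

View pics/side1.png

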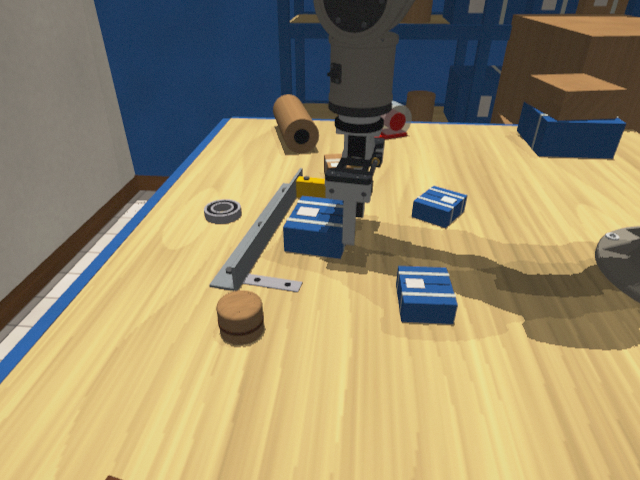

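The side view shows the carton flush against both fingers, still clear of the rail. I'll push on slowly.

play_rows(plan=[{"delta_rot": [0, 0, 0], "linear": [0.05, -0.007, 0], "claw": 0}, {"delta_rot": [0, 0, 0], "linear": [0.05, -0.007, 0], "claw": 0}, {"delta_rot": [0, 0, 0], "linear": [0.05, -0.007, 0], "claw": 0}, {"delta_rot": [0, 0, 0], "linear": [0.05, -0.007, 0], "claw": 0}, {"delta_rot": [0, 0, 0], "linear": [0.03, -0.004, 0], "claw": 0}])

```text
clock: 4.58
tcp_pos: [561.4, -60.2, 20.5]
tool_rot: [-3.142, -0.0, 3.002]
ft_force: [-2.9, -0.4, 2.0]
width: 93.9
gripper_force: 1.5
```

play_rows(plan=[{"delta_rot": [0, 0, 0], "linear": [0.02, -0.003, 0], "claw": 0}, {"delta_rot": [0, 0, 0], "linear": [0.02, -0.003, 0], "claw": 0}])

```text
clock: 4.82
tcp_pos: [565.1, -60.7, 20.5]
tool_rot: [-3.142, -0.0, 3.002]
ft_force: [-2.6, 0.1, 0.1]
width: 94.0
gripper_force: 1.1
```

play_rows(plan=[{"delta_rot": [0, 0, 0], "linear": [0.02, -0.003, 0], "claw": 0}, {"delta_rot": [0, 0, 0], "linear": [0.02, -0.003, 0], "claw": 0}])

```text
clock: 5.08
tcp_pos: [569.2, -61.3, 20.5]
tool_rot: [-3.142, -0.0, 3.002]
ft_force: [-1.5, -0.5, 1.5]
width: 93.7
gripper_force: 1.2
```

play_rows(plan=[{"delta_rot": [0, 0, 0], "linear": [0.015, -0.002, 0], "claw": 0}, {"delta_rot": [0, 0, 0], "linear": [0.015, -0.002, 0], "claw": 0}])

```text
clock: 5.32
tcp_pos: [572.2, -61.8, 20.5]
tool_rot: [-3.142, -0.0, 3.002]
ft_force: [-3.7, 0.5, 0.8]
width: 94.1
gripper_force: 1.3
```

play_rows(plan=[{"delta_rot": [0, 0, 0], "linear": [0.015, -0.002, 0], "claw": 0}, {"delta_rot": [0, 0, 0], "linear": [0.01, -0.0015, 0], "claw": 0}])

```text
clock: 5.58
tcp_pos: [574.2, -62.0, 20.4]
tool_rot: [-3.142, -0.001, 3.002]
ft_force: [-8.5, 0.5, 5.6]
width: 93.9
gripper_force: 4.2
```

play_rows(plan=[{"delta_rot": [0, 0, 0], "linear": [0.01, -0.0015, 0], "claw": 0}, {"delta_rot": [0, 0, 0], "linear": [0.01, -0.0015, 0], "claw": 0}])

```text
clock: 5.82
tcp_pos: [574.3, -62.1, 20.1]
tool_rot: [3.142, -0.005, 3.002]
ft_force: [-18.2, 2.6, 11.9]
width: 94.0
gripper_force: 9.3
```

play_rows(plan=[{"delta_rot": [0, 0, 0], "linear": [-0.1, 0.014, 0], "claw": 0}, {"delta_rot": [0, 0, 0], "linear": [-0.2, 0.028, 0], "claw": 0}, {"delta_rot": [0, 0, 0], "linear": [-0.1, 0.014, 0.3], "claw": 0}, {"delta_rot": [0, 0, 0], "linear": [0, 0, 0.45], "claw": 0}, {"delta_rot": [0, 0, 0], "linear": [0, 0, 0.45], "claw": 0.4}])

```text
clock: 6.45
tcp_pos: [536.6, -56.8, 141.9]
tool_rot: [-3.142, 0.001, 3.002]
ft_force: [0.2, -0.6, -0.4]
width: 87.2
gripper_force: 0.0
```

```bash
python3 -c "
from h import *
s=readout.get_state(); print(s['qpos'].round(2),s['tcp_pos'],s['ft_force'])"
```

```text
[-0.37  0.29  0.43  1.99 -0.16  0.89  1.57] [536.59719079 -56.83150666 141.88481971] [ 0.24006488 -0.58230903 -0.40747702]
```

play_rows(plan=[{"delta_rot": [0, 0, -0.028], "linear": [0.12, 0.1, 0], "claw": 0.4}, {"delta_rot": [0, 0, -0.028], "linear": [0.12, 0.1, 0], "claw": 0.4}, {"delta_rot": [0, 0, -0.028], "linear": [0.12, 0.1, 0], "claw": 0.4}, {"delta_rot": [0, 0, -0.028], "linear": [0.12, 0.1, 0], "claw": 0.4}, {"delta_rot": [0, 0, -0.028], "linear": [0.12, 0.1, 0], "claw": 0.4}])

```text
clock: 7.08
tcp_pos: [597.3, -6.4, 140.7]
tool_rot: [3.141, 0.001, 2.117]
ft_force: [-0.0, 0.8, 0.3]
width: 56.4
gripper_force: 0.0
```

play_rows(plan=[{"delta_rot": [0, 0, -0.028], "linear": [0.12, 0.1, 0], "claw": 0.4}, {"delta_rot": [0, 0, -0.028], "linear": [0.12, 0.08, 0], "claw": 0.4}, {"delta_rot": [0, 0, -0.028], "linear": [0.12, 0.08, 0], "claw": 0.4}, {"delta_rot": [0, 0, -0.026], "linear": [0.12, 0.05, 0], "claw": 0.4}, {"delta_rot": [0, 0, 0], "linear": [0, 0, 0], "claw": 0.4}])

```text
clock: 7.7
tcp_pos: [645.1, 24.7, 140.2]
tool_rot: [3.141, 0.001, 1.433]
ft_force: [0.6, -0.0, -0.2]
width: 56.9
gripper_force: 0.0
```

```bash
python3 -c "
from h import *
s=readout.get_state(); print(s['qpos'].round(2),s['tcp_pos'],s['tool_rot'],s['width'])
grab('side','side2.png');grab('top','top2.png')"
```

```text
[-0.67  0.54  0.74  1.77 -0.42  1.    0.1 ] [645.11142176  24.68705156 140.16402398] [3.14100347e+00 7.80590147e-04 1.43299838e+00] 56.87501315205648
```

View pics/side2.png

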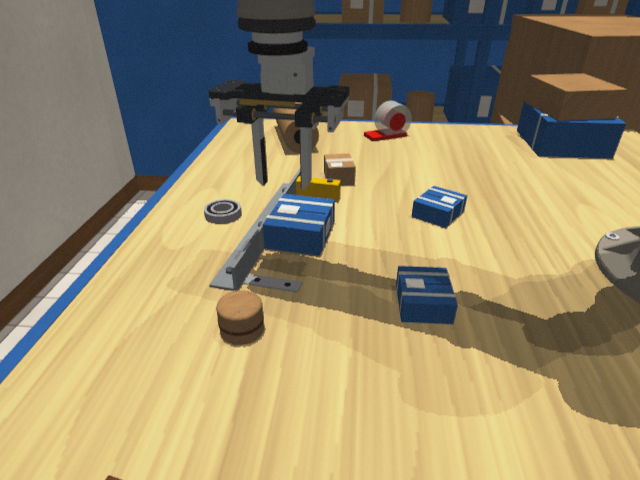

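The side view shows the carton against the rail, with the bottom edge of its left end running from about (265,245) to (323,253). The fingers are above it. I'll locate that end precisely before coming down.

```bash
python3 -c "
from h import *
p=cast('side',[[266,246],[322,253],[200+53,285]],0)[:,:2]
def R(p): d=p-[682.6,-80]; return np.c_[d@[.99,-.14],d@[.14,.99]].round(1)
print(p.round(1),R(p)); print('top',R(cast('side',[[266,219],[326,227]],50)[:,:2]))
print('tcp',R(np.array([[645.1,24.7]])))"
```

```text
[[689.2 -20.8]
 [589.2  -8.7]
 [687.4  91.3]] [[  -1.8   59.5]
 [-102.4   57.5]
 [ -19.2  170.2]]
top [[  -2.2   51.4]
 [-107.9   53.4]]
tcp [[-51.8  98.4]]
```

play_rows(plan=[{"delta_rot": [0, 0, 0], "linear": [0, 0, -0.4], "claw": 0.4}, {"delta_rot": [0, 0, 0], "linear": [0, 0, -0.4], "claw": 0.4}, {"delta_rot": [0, 0, 0], "linear": [0, 0, -0.25], "claw": 0.4}, {"delta_rot": [0, 0, 0], "linear": [0, 0, -0.15], "claw": 0.4}, {"delta_rot": [0, 0, 0], "linear": [-0.014, -0.1, 0], "claw": 0.4}])

```text
clock: 8.43
tcp_pos: [642.8, 14.3, 20.1]
tool_rot: [-3.141, -0.0, 1.433]
ft_force: [0.1, 0.2, -0.4]
width: 56.4
gripper_force: 0.0
```

play_rows(plan=[{"delta_rot": [0, 0, 0], "linear": [-0.014, -0.1, 0], "claw": 0.4}, {"delta_rot": [0, 0, 0], "linear": [-0.011, -0.08, 0], "claw": 0.4}, {"delta_rot": [0, 0, 0], "linear": [-0.011, -0.08, 0], "claw": 0.4}, {"delta_rot": [0, 0, 0], "linear": [-0.011, -0.08, 0], "claw": 0.4}])

```text
clock: 8.93
tcp_pos: [638.8, -20.0, 20.9]
tool_rot: [3.141, -0.001, 1.432]
ft_force: [0.1, 3.4, 2.5]
width: 56.6
gripper_force: 1.5
```

play_rows(plan=[{"delta_rot": [0, 0, 0], "linear": [-0.011, -0.08, 0], "claw": 0.4}, {"delta_rot": [0, 0, 0], "linear": [-0.011, -0.08, 0], "claw": 0.4}, {"delta_rot": [0, 0, 0], "linear": [-0.011, -0.08, 0], "claw": 0.4}, {"delta_rot": [0, 0, 0], "linear": [-0.011, -0.08, 0], "claw": 0.4}])

```text
clock: 9.43
tcp_pos: [634.0, -52.3, 20.4]
tool_rot: [-3.141, 0.0, 1.431]
ft_force: [0.6, 2.8, 1.6]
width: 56.1
gripper_force: 1.5
```

```bash
python3 -c "
from h import *
s=readout.get_state(); print(s['tcp_pos'],s['tool_rot'],s['width'],s['ft_force'])
grab('side','side3.png')"
```

```text
[634.01913546 -52.31493013  20.4278843 ] [-3.14145987e+00  1.57966816e-05  1.43124586e+00] 56.070530644132226 [0.60700412 2.79724018 1.58219348]
```

View pics/side3.png

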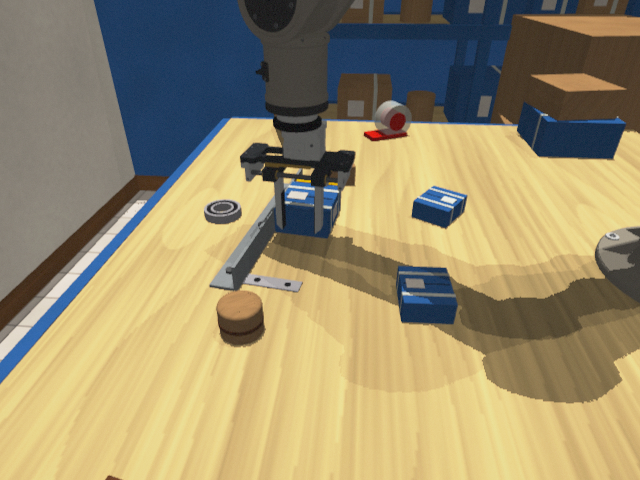

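Both fingers are on the carton's end at about (280–325, 230), with the carton along the rail and short of the stop. I'll keep pushing.

play_rows(plan=[{"delta_rot": [0, 0, 0], "linear": [-0.008, -0.06, 0], "claw": 0.4}, {"delta_rot": [0, 0, 0], "linear": [-0.008, -0.06, 0], "claw": 0.4}, {"delta_rot": [0, 0, 0], "linear": [-0.006, -0.04, 0], "claw": 0.4}, {"delta_rot": [0, 0, 0], "linear": [-0.004, -0.03, 0], "claw": 0.4}])

```text
clock: 9.98
tcp_pos: [631.4, -71.1, 20.4]
tool_rot: [-3.141, 0.0, 1.431]
ft_force: [0.4, 1.1, -0.5]
width: 56.2
gripper_force: 0.9
```

play_rows(plan=[{"delta_rot": [0, 0, 0], "linear": [-0.003, -0.02, 0], "claw": 0.4}, {"delta_rot": [0, 0, 0], "linear": [-0.003, -0.02, 0], "claw": 0.4}])

```text
clock: 10.22
tcp_pos: [630.8, -74.8, 20.4]
tool_rot: [-3.141, -0.0, 1.431]
ft_force: [0.3, 1.1, -1.0]
width: 56.6
gripper_force: 0.7
```

play_rows(plan=[{"delta_rot": [0, 0, 0], "linear": [-0.002, -0.015, 0], "claw": 0.4}, {"delta_rot": [0, 0, 0], "linear": [-0.002, -0.015, 0], "claw": 0.4}])

```text
clock: 10.48
tcp_pos: [630.6, -76.5, 20.4]
tool_rot: [-3.141, -0.002, 1.432]
ft_force: [-1.1, 11.8, 3.5]
width: 56.3
gripper_force: 5.4
```

play_rows(plan=[{"delta_rot": [0, 0, 0], "linear": [-0.002, -0.015, 0], "claw": 0.4}, {"delta_rot": [0, 0, 0], "linear": [0, 0, 0], "claw": 0.4}])

```text
clock: 10.72
tcp_pos: [630.4, -76.5, 20.4]
tool_rot: [-3.141, -0.003, 1.433]
ft_force: [-1.0, 12.7, 2.8]
width: 56.5
gripper_force: 6.5
```

play_rows(plan=[{"delta_rot": [0, 0, 0], "linear": [0.014, 0.1, 0], "claw": 0.4}, {"delta_rot": [0, 0, 0], "linear": [0.028, 0.2, 0], "claw": 0.4}, {"delta_rot": [0, 0, 0], "linear": [0, 0.2, 0.3], "claw": 0.4}, {"delta_rot": [0, 0, 0], "linear": [0, 0.4, 0.45], "claw": 0.4}, {"delta_rot": [0, 0, 0], "linear": [0, 0.5, 0.45], "claw": 0}])

```text
clock: 11.35
tcp_pos: [634.4, 58.7, 138.7]
tool_rot: [3.141, 0.0, 1.43]
ft_force: [0.8, 1.0, -0.5]
width: 63.1
gripper_force: 0.0
```

play_rows(plan=[{"delta_rot": [0, 0, 0.028], "linear": [-0.2, 0.5, 0], "claw": 0}, {"delta_rot": [0, 0, 0.028], "linear": [-0.2, 0.5, 0], "claw": 0}, {"delta_rot": [0, 0, 0.028], "linear": [-0.2, 0.5, 0], "claw": 0}, {"delta_rot": [0, 0, 0.028], "linear": [-0.2, 0.1, 0], "claw": 0}, {"delta_rot": [0, 0, 0.028], "linear": [0, 0, 0], "claw": 0}])

```text
clock: 11.98
tcp_pos: [552.7, 220.0, 137.2]
tool_rot: [-3.141, -0.001, 2.32]
ft_force: [0.2, -1.2, 1.0]
width: 94.2
gripper_force: 0.0
```

```bash
python3 - <<'E'
from h import *
s=readout.get_state(); print(s['tcp_pos'],s['tool_rot'],s['width'],s['ft_force'])
im=grab('top','top4.png')
for c in cv2.findContours(blue(im),0,2)[0]:
    if cv2.contourArea(c)<1500: continue
    P=cast('top',c[:,0],50)[:,:2].astype(np.float32); print('blue',c[:,0].mean(0),cv2.minAreaRect(P))
cr=im[140:300,300:520]; cv2.imwrite('pics/crop4.png',cv2.resize(cr,None,fx=3.5,fy=3.5,interpolation=2)[:,:,::-1])
E
```

```text
[552.74501331 219.97184253 137.24205802] [-3.14138644e+00 -6.22156022e-04  2.32041336e+00] 94.18367690443658 [ 0.23302618 -1.20938758  0.97631272]
blue [443.98571429 353.10714286] ((378.3680114746094, -162.932861328125), (88.64927673339844, 69.71328735351562), 57.39994812011719)
blue [274.30188679 337.20754717] ((430.9471740722656, 106.10430908203125), (69.03612518310547, 84.34322357177734), 2.2410995960235596)
blue [416.75757576 226.06060606] ((617.0138549804688, -142.8916015625), (122.05146789550781, 108.20156860351562), 82.28577423095703)
```

View pics/crop4.png

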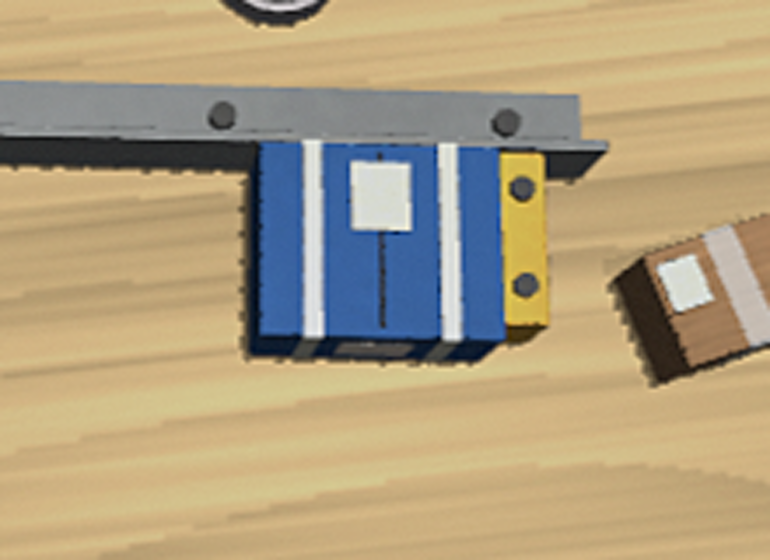

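```bash
python3 - <<'E'
from h import *
def R(p): d=p-[682.6,-80]; return np.c_[d@[.99,-.14],d@[.14,.99]].round(1)
c=lambda L:[[300+a/3.5,140+b/3.5] for a,b in L]
k=cast('top',c([(261,142),(499,148),(505,340),(261,333)]),50)[:,:2]; print(R(k),R(k).mean(0))
print('rail',R(cast('top',c([(0,137),(258,141.5),(606,147)]),45)[:,:2]),'stop outer edge',R(cast('top',c([(546,155),(547,326),(505,326)]),40)[:,:2]))
im=cv2.imread('pics/top4.png')
for u in (385,400,420,435): print(u,im[174:186,u].sum(1), im[174:186,u,0].astype(int)-im[174:186,u,2])
E
```

```text
[[  -3.2  -14.6]
 [  -2.8 -133. ]
 [-100.8 -133.1]
 [-100.9  -15.1]] [-51.925 -73.95 ]
rail [[  -2.7  115.8]
 [  -1.2  -13.7]
 [   1.2 -187.9]] stop outer edge [[  -2.1 -159.3]
 [ -90.7 -156.8]
 [ -91.4 -136.1]]
385 [408 406 406 410 424 410 335 288 289 288 293 285] [  4   4   4   3   2   2  30 126 114 113 110 113]
400 [406 402 408 401 378 428 466 366 307 313 306 335] [  2   3   4   3   2  -1   6  93 107 103 106  79]
420 [398 404 407 398 364 444 415 314 311 314 311 310] [  4   4   4   3   4   1  -2  31 115 103 101 101]
435 [416 415 412 413 411 396 419 436 273 312 316 321] [  3   4   4   3   3   1  -2   3 110 105 101 100]
```

The crop shows the carton's right end against the stop (crop column 500). Its far side is parallel to the rail with perhaps 2 mm of gap, so I'll press the near side once more.

play_rows(plan=[{"delta_rot": [0, 0, 0.027], "linear": [-0.02, -0.4, 0], "claw": 0.25}, {"delta_rot": [0, 0, 0.027], "linear": [-0.02, -0.4, 0], "claw": 0.25}, {"delta_rot": [0, 0, 0.027], "linear": [-0.02, -0.45, 0], "claw": 0.25}, {"delta_rot": [0, 0, 0.027], "linear": [-0.02, -0.45, 0], "claw": 0.25}, {"delta_rot": [0, 0, 0], "linear": [-0.02, -0.45, 0], "claw": 0.25}])

```text
clock: 12.65
tcp_pos: [544.6, 1.1, 137.4]
tool_rot: [3.141, 0.0, 2.989]
ft_force: [-0.0, -0.2, -0.0]
width: 70.4
gripper_force: 0.0
```

play_rows(plan=[{"delta_rot": [0, 0, 0], "linear": [0, -0.45, 0], "claw": 0.25}, {"delta_rot": [0, 0, 0], "linear": [0, -0.45, 0], "claw": 0.25}, {"delta_rot": [0, 0, 0], "linear": [0, -0.45, 0], "claw": 0.25}, {"delta_rot": [0, 0, 0], "linear": [0, -0.07, 0], "claw": 0.25}, {"delta_rot": [0, 0, 0], "linear": [0, 0, 0], "claw": 0.25}])

```text
clock: 13.28
tcp_pos: [544.7, -139.5, 137.2]
tool_rot: [-3.142, -0.0, 2.987]
ft_force: [0.2, 0.1, 0.9]
width: 70.3
gripper_force: 0.0
```

play_rows(plan=[{"delta_rot": [0, 0, 0.0024], "linear": [-0.03, 0, -0.4], "claw": 0.25}, {"delta_rot": [0, 0, 0], "linear": [0, 0, -0.4], "claw": 0.25}, {"delta_rot": [0, 0, 0], "linear": [0, 0, -0.25], "claw": 0.25}, {"delta_rot": [0, 0, 0], "linear": [0, 0, -0.12], "claw": 0.25}, {"delta_rot": [0, 0, 0], "linear": [0.05, -0.007, 0], "claw": 0.25}])

```text
clock: 13.9
tcp_pos: [546.5, -139.6, 20.1]
tool_rot: [3.141, -0.001, 3.005]
ft_force: [0.8, -0.1, 0.4]
width: 70.4
gripper_force: 0.0
```

play_rows(plan=[{"delta_rot": [0, 0, 0], "linear": [0.04, -0.005, 0], "claw": 0.25}, {"delta_rot": [0, 0, 0], "linear": [0.03, -0.004, 0], "claw": 0.25}, {"delta_rot": [0, 0, 0], "linear": [0.02, -0.003, 0], "claw": 0.25}, {"delta_rot": [0, 0, 0], "linear": [0.02, -0.003, 0], "claw": 0.25}])

```text
clock: 14.4
tcp_pos: [557.7, -142.1, 20.5]
tool_rot: [3.142, 0.0, 3.004]
ft_force: [-0.1, -0.2, -0.7]
width: 70.6
gripper_force: 0.0
```

play_rows(plan=[{"delta_rot": [0, 0, 0], "linear": [0.015, -0.002, 0], "claw": 0.25}, {"delta_rot": [0, 0, 0], "linear": [0.015, -0.002, 0], "claw": 0.25}])

```text
clock: 14.65
tcp_pos: [560.6, -142.5, 20.3]
tool_rot: [-3.142, -0.0, 3.004]
ft_force: [0.2, 0.5, 0.6]
width: 70.5
gripper_force: 0.0
```

play_rows(plan=[{"delta_rot": [0, 0, 0], "linear": [0.01, -0.001, 0], "claw": 0.25}, {"delta_rot": [0, 0, 0], "linear": [0.01, -0.001, 0], "claw": 0.25}])

```text
clock: 14.9
tcp_pos: [562.4, -142.6, 20.2]
tool_rot: [-3.142, -0.0, 3.005]
ft_force: [-2.5, 0.0, 1.4]
width: 70.3
gripper_force: 1.6
```

play_rows(plan=[{"delta_rot": [0, 0, 0], "linear": [0.01, -0.001, 0], "claw": 0.25}, {"delta_rot": [0, 0, 0], "linear": [0.01, -0.001, 0], "claw": 0.25}])

```text
clock: 15.15
tcp_pos: [563.1, -142.7, 20.0]
tool_rot: [3.141, -0.003, 3.004]
ft_force: [-11.4, 1.6, 8.5]
width: 70.4
gripper_force: 6.0
```

play_rows(plan=[{"delta_rot": [0, 0, 0], "linear": [0.01, -0.001, 0], "claw": 0.25}, {"delta_rot": [0, 0, 0], "linear": [0, 0, 0], "claw": 0.25}])

```text
clock: 15.4
tcp_pos: [563.0, -142.6, 19.8]
tool_rot: [3.141, -0.005, 3.004]
ft_force: [-14.2, 1.7, 9.8]
width: 70.6
gripper_force: 7.0
```

Contact is solid at the same depth as the first rail contact. I'll retreat and verify.

play_rows(plan=[{"delta_rot": [0, 0, 0], "linear": [-0.1, 0.014, 0], "claw": 0.25}, {"delta_rot": [0, 0, 0], "linear": [-0.3, 0.04, 0], "claw": 0.25}, {"delta_rot": [0, 0, 0], "linear": [0, 0.2, 0.4], "claw": 0.25}, {"delta_rot": [0, 0, 0], "linear": [0, 0.4, 0.4], "claw": 0.25}, {"delta_rot": [0, 0, 0], "linear": [0, 0.45, 0.4], "claw": 0.25}])

```text
clock: 16.02
tcp_pos: [525.3, -31.8, 141.6]
tool_rot: [-3.142, 0.001, 3.003]
ft_force: [0.5, 0.4, 0.8]
width: 70.6
gripper_force: 0.0
```

play_rows(plan=[{"delta_rot": [0, 0, 0], "linear": [0, 0.45, 0], "claw": 0.25}, {"delta_rot": [0, 0, 0], "linear": [0, 0.45, 0], "claw": 0.25}, {"delta_rot": [0, 0, 0], "linear": [0, 0.45, 0], "claw": 0.25}, {"delta_rot": [0, 0, 0], "linear": [0, 0.45, 0], "claw": 0.25}, {"delta_rot": [0, 0, 0], "linear": [0, 0, 0], "claw": 0.25}])

```text
clock: 16.65
tcp_pos: [525.1, 151.1, 140.1]
tool_rot: [3.141, 0.0, 3.01]
ft_force: [0.3, -0.5, -0.6]
width: 70.7
gripper_force: 0.0
```

```bash
python3 - <<'E'
from h import *
im=grab('top','top5.png')
cr=im[140:300,300:520]; cv2.imwrite('pics/crop5.png',cv2.resize(cr,None,fx=3.5,fy=3.5,interpolation=2)[:,:,::-1])
E
```

```text
(no output)
```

View pics/crop5.png

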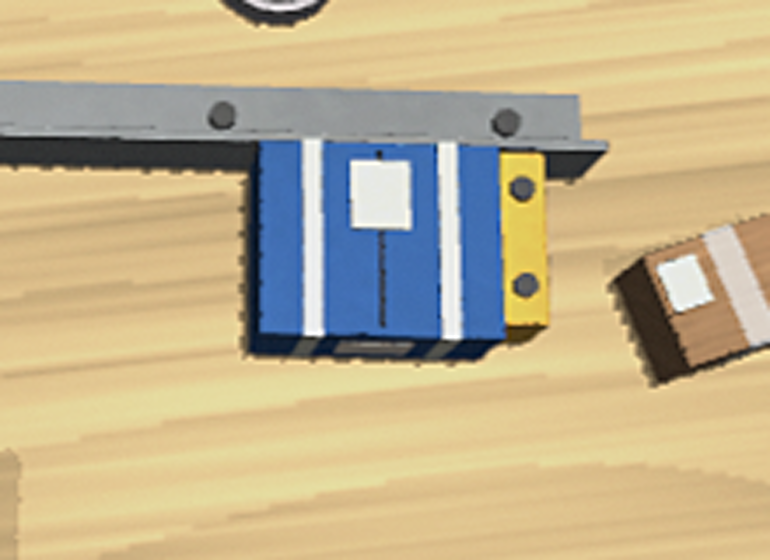

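The carton is flush with the rail along the top edge (crop row about 143) and against the stop (column 500). The other things are where they were and the arm is clear.

```bash
python3 -c "
from h import *
print(arm.sign_off())"
```

```text
the job is handed in; nothing more can be done
None
```

I pushed the blue carton flush into the corner, far side against the rail and end against the stop, and handed the job in at about 17 s; the last picture looked right, but no verdict came back.

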